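# Bring the pot to a simmer on the portable hob

## Robot

A 7-joint arm with a two-finger parallel gripper is mounted at the origin on the work surface; the furniture and walls round the work are solid. World frame = base frame: x ahead of the robot, y to its left, z up, the work surface at z = 0. Lengths are in m, angles in rad, forces in N, time in s.
With the tool pointing down it reaches from about 0.4 to 0.85 m from the base axis. Payload 4.5 kg.
Tool frame: the origin (TCP) lies at the centre of the arm's flange, where the gripper is bolted on; the fingertips stand 166 mm ahead of it and the grasp point (between the pads) lies 147 mm ahead of it (r.grip_depth is the distance from the TCP to the grasp point, in m); z points along the fingers, y is the line along which they close (so a half turn about z gives the same grasp; the last joint's range is limited). The gripper opens to 88 mm and grips with 3 to 60 N. Pads are 18 mm wide; open, the fingers measure 123 mm over their backs; the gripper's body (75 mm by 187 mm) begins 45 mm behind the grasp point.
Start: joints at [1.333, 0.689, -0.195, 1.565, 0.157, 0.902, -0.215], TCP at [0.168, -0.602, 0.405] pointing down, gripper open.
Joint ranges: [-3.01, 3.01], [-0.46, 2.08], [-1.47, 1.51], [0.13, 2.56], [-1, 4.14], [0.04, 2.09], [-2.66, 2.66]. Speed limits (rad/s): [2.57, 2.57, 3.14, 3.14, 3.14, 3.14, 3.14].

## Interface

Orientations are given as a unit quaternion [x, y, z, w].
In Python, from plant import status, cams, r, finder gives the robot as it stands.
- The arm moves only by the tool play_rows, never from a script. Its argument "rows" is a list of rows, each a list of 7 numbers: the opening in per cent of the stroke, from 0 (shut) to 100 (fully open), then the shift along the tool's x, y, z in m, then the turn, a rotation vector about the tool's x, y, z in degrees. A call has 1 to 8 rows; each row shifts and turns the commanded pose from where the row before left it, along the tool's axes as they then stand; what a row does not reach is not made up. A row lasts 1/8 s, in which the tool goes at most 62.5 mm and 10.7 degrees, less where a joint would pass 70% of its speed; a pose out of reach is approached as far as the arm can. A call with a gripper value outside its range is refused whole. The fingers move at their own pace and stop on an object; "grip_force" is the grip in N (left out, the last holds). Time passes only in rows, so rows that do not move let the fingers close. It gives the time, the measured TCP pose, the force, the opening and the grip force at its end, in the units of the state.
- status.get_state(): the state, without advancing time (a new reading comes with each control period).
- cams.snapshot(name): name is "scene" or "side" or "wrist"; returns the picture (420x560x3 uint8, red, green, blue); there is no depth.
- cams.camera_params(name): a dict with "vfov" (degrees; the focal length in pixels is half the picture's height over the tangent of half this angle, whatever the lens; pixels are square), "cx", "cy" (the principal point, pixels), "R" (3x3) and "t" (3): a world point X has camera coordinates R X + t; the wrist camera has in their place "tool_from_camera" (4x4, takes a point from camera to tool coordinates, whose origin is the TCP and whose axes are the flange's). Camera axes: x right, y down, z forward; pixel columns grow to the right and rows downward; lengths in m; the calibration is good to about 2 mm. A picture is of the moment at which its call begins: read the wrist's pose just before it. camera_params takes no time and is no camera call.
- r.finish_job(): hands the job in; it is judged then, once.
Trained networks look in the newest picture that a camera, given by its name, has taken for a name from the list of things; names that differ only in an ending like _2 or _b are one class to them, and where a whole thing is asked for, a point or a joint stands for the part that bears it (a point fixed in the world has none). Each returns a list of dicts, best first, with "score" (0 to 1); they miss things now and then, are a little off and sometimes report something else, mostly with a low value. They report only what shows in the picture. A call takes as long as a camera call. They do not tell look-alikes from the thing itself.
- finder.spot_in(camera, label): "at" ([x, y, z] in m, in the coordinates of the camera as it stood for that picture, good to about 4 mm: the middle of the surface that is visible of it).
- finder.regions_of(camera, label): "mask" (420x560 bool, what is visible of it).
The state is a dict: "clock": time; "q": joint angles; "qd": joint speeds; "joint_torque": joint torques, N m; "tool_pos": TCP position; "eef_rot": TCP orientation; "contact_force": force on the tool from outside, world axes, zero at the start; "moment": the same for the moment, N m; "opening": opening from 0.0 (shut) to 1.0 (fully open); "finger_force": force on a finger pad.
Only numpy, scipy, OpenCV 4.12 (cv2) and the standard library are available. Lean on these libraries where they do the work, as an engineer would, in place of code of your own. Each camera call takes 0.05 s, during which the arm holds its last target. There are 200 camera calls.

## Task

The hot lidded pot stands off to one side of the hob's printed cooking ring: first push it by its side wall with the fingers, without lifting it or touching its lid or ears, until it sits centred on the ring. Then lay a fingertip on the hob's knurled dial and drag it round clockwise until it clicks into the simmer position, its red pointer at the orange dot, and leave it there. Do not disturb the salt dish, the spice jar or the wooden spoon, and finish clear of everything.

Things in the scene. Friction and masses are not known exactly. Their poses are not given: they have to be found in the camera images.
- hob: portable induction hob, fixed, 360 mm deep (its x) by 300 mm wide (its y), flat top 60 mm above the worktop: black glass at the back (+x), bright control strip with the dial in front (-x). Origin: centre of its underside on the worktop; z up. It may stand turned by up to 0.2 rad
- ring (a point): centre of the cooking ring, on the glass surface; the ring is a pale printed circle 166 mm across with four short ticks outside it and a small cross in the middle. Axes as the hob's
- pot: low round dark teal casserole, about 0.8 kg, loose on the glass: wall 160 mm across and upright from 10 to 60 mm above its foot (the foot is narrower, 142 mm), 94 mm high over the lid's knob. Origin: centre of its underside; z up. It starts 45 to 65 mm from the ring's centre on the hob's left (+y) side
- pot_lid: the pot's lid, fixed on it, 153 mm across, from 60 to 75 mm above the pot's foot, steel knob in the middle up to 94 mm; same origin as the pot. Not to be touched
- pot_ears: the pot's two loop ears, on the pot's own +x and -x sides, reaching to 107 mm from the pot's centre, 56 mm wide, about 43 to 54 mm above the pot's foot; same origin as the pot. The pot's y sides are free. Not to be touched
- dial_top (a point): centre of the dial's flat top face, which lies 12 mm above the hob's top; the point is fixed to the hob and has its axes. The dial is an aluminium disc with dark radial knurling, 56 mm across its flat top, widening by a 45 degree bevel to 68 mm; its black surround is 3 mm high and 82 mm across. It sits 180 mm in front of the ring's centre, turns about the vertical through this point and neither sinks nor lifts
- dial (a joint): angle of the dial in rad, 0 at off, growing as it turns clockwise seen from above. Detents every 0.524 rad: 0 off, 0.524 keep warm, 1.047 simmer, then 1.571, 2.094, 2.618 for more heat. It starts at off or keep warm. Let go, it springs into the nearest detent; turning it over to the next one takes about 0.02 N m, that is 1 N of sideways drag 20 mm from the axis; pressing down with 6 to 10 N carries it without slip
- simmer_mark (a point): the orange dot, 8 mm across, printed on the bright strip 45 mm from the dial's axis on the side of the pot. The marks run clockwise round the dial: black bar (off, 75 degrees to the left of the hob's x axis), small black dot (keep warm), orange dot (simmer), then three growing black dots. The red pointer is a line from near the dial's middle to its edge
- salt_cellar: small open metal salt dish, 72 mm across, 35 mm high, on the worktop at the hob's right; origin: centre of its underside. Not to be disturbed
- spice_jar: red-capped spice jar, 45 mm across, 106 mm high, standing at the hob's right; origin: centre of its underside. Not to be disturbed
- wooden_spoon: wooden spoon, 295x46x14 mm, lying on the worktop along the hob's left side; origin: centre of its underside. Not to be disturbed
Mind the look-alikes: they are no part of the job. Leave any yellow look-alike of the pot alone.

How it is judged:
On the way, in this order (a step that is already met when the one before it is completed fails the run):
1. the pot stands still, centred on the cooking ring to within 15 mm (horizontal distance between pot and ring below 0.015 m and linear speed of pot below 0.01 m/s), for 0.2 s.
2. the dial is turned to the simmer detent (value of joint dial between 0.9 and 1.2 rad), for 0.2 s.
At the end, for the whole second after the job is handed in: the dial rests in the simmer detent (1.047 rad, within 0.107), and the pot stands flat and still on the glass with its centre within 15 mm of the ring's centre (all of step 1 and value of joint dial between 0.94 and 1.155 rad and angle between pot's own z axis and vertical below 0.03 rad); the robot touches nothing.
It fails at once if the pot is lifted or tipped (z of pot in the frame of ring above 0.008 m or angle between pot's own z axis and vertical above 0.12 rad).
It fails at once if the hot lid or ears are touched (contact force between any of the arm, the fingers and pot_lid above 1 N or contact force between any of the arm, the fingers and pot_ears above 1 N).
It fails at once if a bystander is disturbed (moved by more than 15 mm) (distance of any of salt_cellar, spice_jar, wooden_spoon from where it was at the start of the episode above 0.015 m).
It also fails if it takes over 58 s, if anything falls off the work surface, if the arm or the gripper's body presses on something with over 40 N, if the wrist force passes 120 N, or if a joint passes its speed limit or range.

## Working session

There is one attempt and no reset: what is moved stays moved. The work goes in short steps, Python scripts to look and compute and a tool call to move; the robot and the scene stay as the last step left them, time stands still between calls to the robot, and variables do not carry over. Pictures are saved under pics/ and viewed, at most 10 in all, crops included, and the job is handed in when it is done.

Besides the shell and the picture viewer there is one more tool, called as name(argument=value, ...), one argument or row to a line, values as JSON. play_rows: Moves the arm, as the interface text tells. Its arguments: {"type":"object","properties":{"rows":{"type":"array","items":{"type":"array","items":{"type":"number"}}},"grip_force":{"type":"number"}},"required":["rows"]}

```bash
mkdir -p pics
cat > h.py <<'E'
import numpy as np, cv2
from plant import status,cams,r,finder
from scipy.spatial.transform import Rotation as Ro
def cam(n):
    p=cams.camera_params(n); f=210/np.tan(np.radians(p['vfov'])/2)
    if n=='wrist':
        s=status.get_state(); T=np.eye(4);T[:3,:3]=Ro.from_quat(s['eef_rot']).as_matrix();T[:3,3]=s['tool_pos']
        W=T@np.array(p['tool_from_camera']); R=W[:3,:3].T; t=-R@W[:3,3]
    else: R=np.array(p['R']);t=np.array(p['t'])
    return R,t,f,p['cx'],p['cy']
def toW(c,X): return c[0].T@(np.array(X)-c[1])
def proj(c,X):
    x=c[0]@np.array(X)+c[1]; return np.array([c[2]*x[0]/x[2]+c[3],c[2]*x[1]/x[2]+c[4]])
def onz(c,uv,z):
    d=c[0].T@np.array([(uv[0]-c[3])/c[2],(uv[1]-c[4])/c[2],1]); o=-c[0].T@c[1]
    return o+d*(z-o[2])/d[2]
def snap(n,fn):
    c=cam(n); im=cams.snapshot(n); cv2.imwrite('pics/'+fn,im[:,:,::-1]); return c,im
E
python3 - <<'E'
from h import *
np.set_printoptions(precision=3,suppress=True)
ims=[]
for n in['scene','side']:
    c,im=snap(n,n+'0.png'); ims.append(im); print(n,c[2],-c[0].T@c[1])
    for l in['hob','pot','dial','spice_jar','salt_cellar','wooden_spoon','ring','simmer_mark','dial_top']:
        try:
            for d in finder.spot_in(n,l)[:3]:
                print(n,l,round(d['score'],2),toW(c,d['at']),proj(c,toW(c,d['at'])))
        except Exception as e: print(l,e)
s=status.get_state();print(s['tool_pos'],s['eef_rot'],s['clock'])
E
```

```text
scene 447.461045871383 [-0.315  0.384  1.048]
scene hob 0.91 [ 0.493 -0.078  0.056] [302.834 202.574]
scene hob 0.68 [ 0.592 -0.021  0.129] [270.556 171.601]
scene pot 0.78 [ 0.593 -0.022  0.127] [270.693 171.753]
scene pot 0.65 [ 0.29  -0.279  0.07 ] [397.908 219.824]
scene pot 0.2 [ 0.441 -0.072  0.073] [309.694 210.631]
scene dial 0.79 [ 0.442 -0.072  0.072] [309.439 210.794]
scene salt_cellar 0.72 [ 0.494 -0.304  0.022] [363.234 185.078]
scene salt_cellar 0.54 [0.637 0.111 0.011] [228.666 204.24 ]
scene wooden_spoon 0.89 [0.634 0.112 0.013] [228.505 204.526]
scene ring 0.7 [ 0.444 -0.073  0.072] [309.588 210.072]
scene ring 0.68 [ 0.496 -0.078  0.062] [302.292 200.692]
scene simmer_mark 0.75 [ 0.442 -0.071  0.07 ] [309.254 211.263]
scene simmer_mark 0.64 [ 0.497 -0.079  0.06 ] [302.47  200.534]
scene dial_top 0.91 [ 0.496 -0.073  0.063] [300.985 200.851]
scene dial_top 0.29 [ 0.442 -0.071  0.07 ] [309.214 211.261]
side 484.3111942669815 [0.201 1.338 0.583]
side hob 0.77 [0.498 0.021 0.067] [275.631 211.792]
side pot 0.73 [ 0.242 -0.253  0.054] [366.325 191.523]
side pot 0.66 [0.611 0.019 0.116] [238.79  193.971]
side pot 0.58 [ 0.616 -0.014  0.128] [240.213 186.727]
side dial 0.55 [ 0.449 -0.058  0.073] [296.593 202.021]
side spice_jar 0.58 [ 0.634 -0.272  0.089] [255.922 174.934]
side salt_cellar 0.58 [ 0.482 -0.328  0.035] [300.534 186.779]
side wooden_spoon 0.6 [0.602 0.113 0.009] [234.071 239.638]
side ring 0.92 [0.501 0.021 0.06 ] [274.715 214.051]
side simmer_mark 0.59 [0.498 0.024 0.059] [275.464 214.775]
side simmer_mark 0.59 [ 0.486 -0.325  0.034] [299.375 187.142]
side dial_top 0.61 [0.5   0.023 0.059] [275.004 214.665]
[ 0.168 -0.602  0.405] [0.991 0.135 0.    0.   ] 1.0
```

View pics/scene0.png

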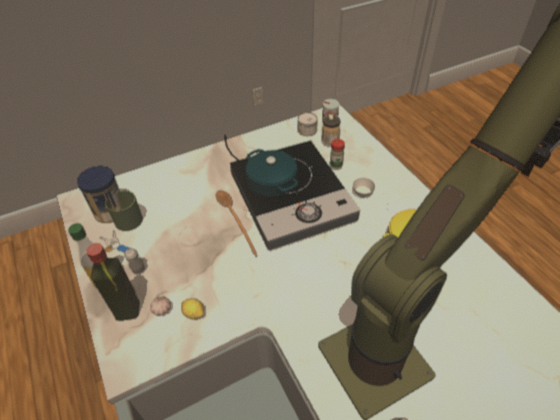

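View pics/side0.png

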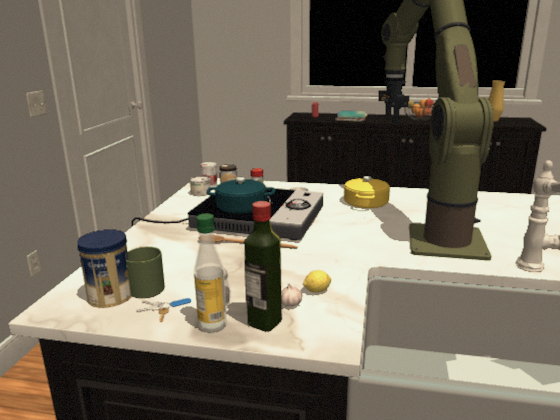

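The teal casserole at scene pixel (270,172) is the pot. The yellow one at (405,225) is the look-alike and stays untouched. The dial is near (309,210). I'll move the wrist camera over the hob.

play_rows(
  rows=[
    [0,0.036,-0.038,-0.01,0,0,0],
    [0,0.036,-0.038,-0.01,0,0,0],
    [0,0.036,-0.038,-0.01,0,0,0],
    [0,0.036,-0.038,-0.01,0,0,0],
    [0,0.036,-0.038,-0.01,0,0,0],
    [0,0.036,-0.038,-0.01,0,0,0],
    [0,0.036,-0.038,-0.01,0,0,0],
    [0,0.036,-0.038,-0.01,0,0,0],
  ],
)

```text
clock: 2.0
tool_pos: [0.3642, -0.2303, 0.4853]
eef_rot: [0.991, 0.135, 0.0, 0.0]
contact_force: [0.7, -0.1, 0.1]
opening: 0.115
finger_force: 0.0
```

play_rows(
  rows=[
    [0,0.028,-0.038,-0.005,0,0,0],
    [0,0.028,-0.038,-0.005,0,0,0],
    [0,0.028,-0.038,-0.005,0,0,0],
    [0,0.028,-0.038,-0.005,0,0,0],
    [0,0,0,0,0,0,0],
  ],
)

```text
clock: 2.62
tool_pos: [0.4318, -0.0518, 0.5054]
eef_rot: [0.99, 0.139, 0.001, -0.001]
contact_force: [-0.2, -1.0, -0.8]
opening: 0.004
finger_force: 0.0
```

Run:
```python
from h import *
np.set_printoptions(precision=3,suppress=True)
s=status.get_state();print(s['tool_pos'],s['eef_rot'],s['clock'],s['opening'])
n='wrist';c,im=snap(n,'w1.png');print(c[2],-c[0].T@c[1]);print(c[0].T)
for l in['hob','pot','pot_lid','pot_ears','dial','dial_top','ring','simmer_mark']:
    for d in finder.spot_in(n,l)[:3]:
        print(n,l,round(d['score'],2),toW(c,d['at']),proj(c,toW(c,d['at'])))
cv2.imwrite('pics/w1b.png',cv2.resize(im[:,:,::-1],(800,600),interpolation=cv2.INTER_CUBIC))
```

```text
[ 0.432 -0.052  0.505] [ 0.99   0.139  0.001 -0.001] 2.625 0.004464351245955018
349.6028717332876 [ 0.513 -0.027  0.486]
[[ 0.276 -0.911 -0.307]
 [-0.961 -0.262 -0.087]
 [-0.001  0.32  -0.948]]
wrist hob 0.78 [ 0.507 -0.117  0.063] [345.261 124.014]
wrist pot 0.68 [ 0.574 -0.042  0.126] [306.823  33.94 ]
wrist pot_lid 0.72 [ 0.29  -0.322  0.072] [432.079 320.449]
wrist pot_lid 0.58 [ 0.585 -0.049  0.132] [318.574  22.437]
wrist pot_ears 0.79 [ 0.525 -0.05   0.113] [297.977  90.952]
wrist pot_ears 0.68 [ 0.27  -0.398  0.056] [469.44  337.489]
wrist dial 0.86 [ 0.449 -0.064  0.071] [287.858 159.953]
wrist dial 0.61 [ 0.504 -0.119  0.06 ] [345.136 126.932]
wrist dial_top 0.89 [ 0.509 -0.114  0.062] [343.334 121.894]
wrist ring 0.87 [ 0.512 -0.116  0.061] [345.155 119.637]
wrist simmer_mark 0.78 [ 0.504 -0.114  0.06 ] [341.136 125.855]
```

View pics/w1b.png

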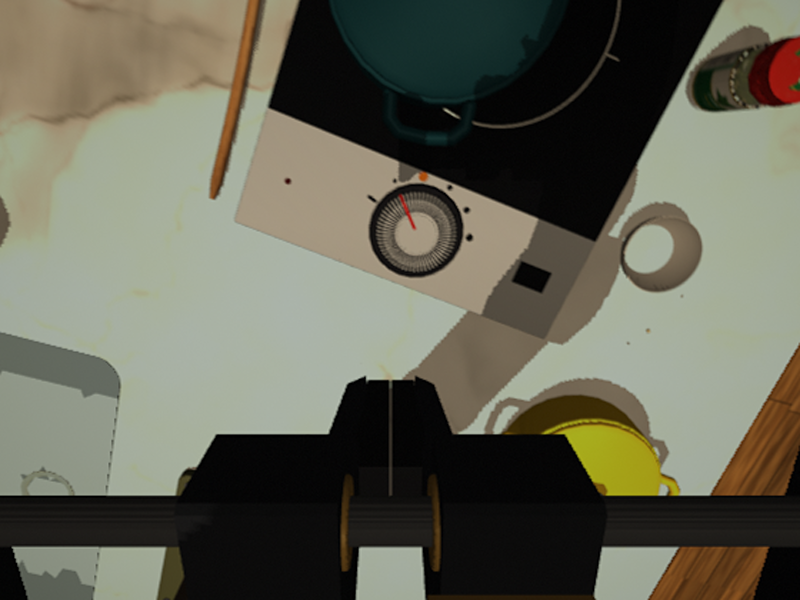

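The picture shows the dial at about (415,232) with its red pointer towards the small black dot, so it is at keep warm. The orange dot is at (423,177) and the pot is only partly in view at the top. I'll go forward to see the pot and ring.

play_rows(
  rows=[
    [0,0.05,0.007,-0.01,0,0,0],
    [0,0.05,0.007,-0.01,0,0,0],
    [0,0.05,0.008,-0.01,0,0,0],
    [0,0,0,0,0,0,0],
    [0,0,0,0,0,0,0],
  ],
)

```text
clock: 3.7
tool_pos: [0.5803, -0.0368, 0.534]
eef_rot: [0.991, 0.135, -0.001, 0.0]
contact_force: [0.4, -0.4, 0.0]
opening: 0.004
finger_force: 0.0
```

Run:
```python
from h import *
np.set_printoptions(precision=3,suppress=True)
s=status.get_state();print(s['tool_pos'],s['eef_rot'],s['clock'],s['opening'])
n='wrist';c,im=snap(n,'w2.png');print(c[2],-c[0].T@c[1])
for l in['pot','pot_lid','pot_ears','dial']:
    for d in finder.spot_in(n,l)[:3]:
        print(n,l,round(d['score'],2),toW(c,d['at']),proj(c,toW(c,d['at'])))
import pickle;pickle.dump(c,open('c2.pkl','wb'))
cv2.imwrite('pics/w2b.png',cv2.resize(im[:,:,::-1],(800,600),interpolation=cv2.INTER_CUBIC))
```

```text
[ 0.58  -0.037  0.534] [ 0.991  0.135 -0.001  0.   ] 3.7 0.003825512463871552
349.6028717332876 [ 0.662 -0.013  0.514]
wrist pot 0.92 [ 0.254 -0.4    0.06 ] [429.037 405.129]
wrist pot 0.7 [ 0.597 -0.12   0.058] [337.766 167.584]
wrist pot 0.61 [ 0.628 -0.031  0.128] [280.42  131.106]
wrist pot_lid 0.8 [ 0.629 -0.034  0.132] [283.688 131.014]
wrist pot_lid 0.55 [ 0.454 -0.064  0.069] [268.286 255.39 ]
wrist pot_lid 0.46 [ 0.264 -0.378  0.067] [420.906 401.387]
wrist pot_ears 0.93 [ 0.699 -0.03   0.113] [297.966  63.028]
wrist pot_ears 0.79 [ 0.248 -0.403  0.056] [427.877 405.968]
wrist dial 0.67 [ 0.458 -0.061  0.071] [266.889 253.021]
```

View pics/w2b.png

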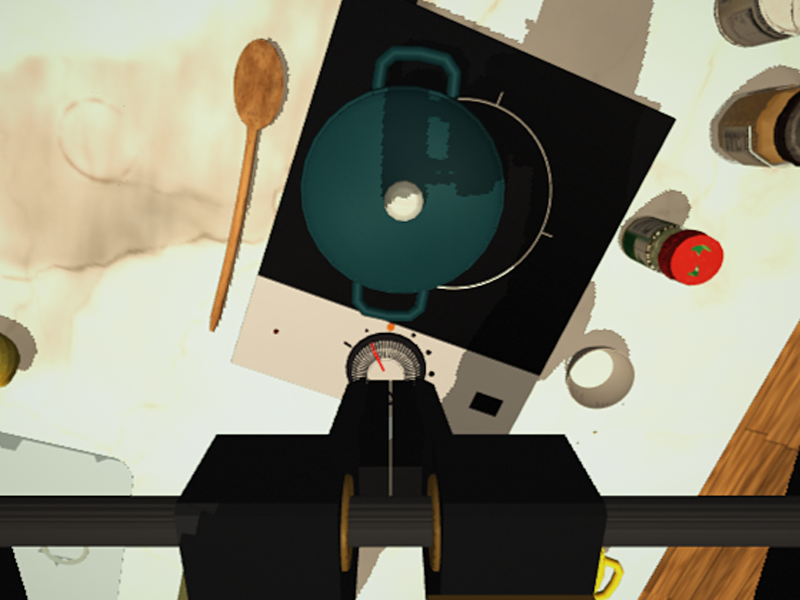

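The pot's knob is at (404,201), its ears at (417,65) and (390,300), and the ring arc is visible at (470–552, 98–287). The hob edges, the spoon, the jar at (690,255) and the salt dish at (600,370) are clear too.

Run:
```python
from h import *
import pickle
from scipy.optimize import least_squares
np.set_printoptions(precision=4,suppress=True)
c=pickle.load(open('c2.pkl','rb'));k=.7
P=lambda u,v,z:onz(c,(u*k,v*k),z)
im=cv2.imread('pics/w2.png').astype(int)
# ring pixels: bright in black glass region right of pot
g=im.max(2);pts=[]
poly=np.array([[455,85],[500,103],[565,150],[575,200],[545,280],[500,300],[440,295],[440,282],[505,240],[520,150]],float)*k
m=np.zeros(g.shape,np.uint8);cv2.fillPoly(m,[poly.astype(np.int32)],1)
v,u=np.where((m>0)&(g>90)&(im[:,:,2]>80));print(len(u))
R=np.array([onz(c,(a,b),.06)[:2] for a,b in zip(u,v)])
f=least_squares(lambda p:np.hypot(*(R-p[:2]).T)-.083,[.62,-.08],loss='soft_l1',f_scale=.001)
print('ring',f.x,f.fun.std()); f3=least_squares(lambda p:np.hypot(*(R-p[:2]).T)-p[2],[.62,-.08,.083],loss='soft_l1',f_scale=.001);print(f3.x)
for a,b in[((675,121),(540,376)),((260,275),(540,376)),((260,275),(343,0)),((260,275),(232,361))]:
    d=P(*a,.06)-P(*b,.06);print('edge',P(*a,.06)[:2],P(*b,.06)[:2],np.degrees(np.arctan2(d[1],d[0])),np.linalg.norm(d))
print('knob',P(404,200,.152)[:2])
# pot silhouette: teal
hsv=cv2.cvtColor(im.astype(np.uint8),cv2.COLOR_BGR2HSV)
print('wall edges z.12', [P(*q,.12)[:2] for q in((302,190),(505,190),(403,293))])
e1=P(417,46,.109);e2=P(390,320,.109);print('ears',e1,e2,np.linalg.norm(e1-e2),(e1+e2)/2,np.degrees(np.arctan2(*(e1-e2)[1::-1])))
print('simmer',P(390,327,.06),'spoon',P(260,40,.01),P(213,330,.01),'jarcap',P(690,257,.106))
# dial from w1
import copy
w=[.4318,-.0518,.5054]
T=np.eye(4);T[:3,:3]=Ro.from_quat([.990,.139,.001,-.001]).as_matrix();T[:3,3]=w
W=T@np.array(cams.camera_params('wrist')['tool_from_camera']);c1=(W[:3,:3].T,-W[:3,:3].T@W[:3,3])+c[2:]
print('dial',onz(c1,(416*k,231.5*k),.072), 'simmer',onz(c1,(423*k,177*k),.06),'ptr',onz(c1,(401*k,196*k),.07))
```

```text
363
ring [ 0.6258 -0.0852] 0.0013355347921927907
[ 0.6258 -0.0853  0.0829]
edge [ 0.7378 -0.2442] [ 0.4804 -0.2208] -5.187714380891718 0.25841548693647515
edge [0.5086 0.0715] [ 0.4804 -0.2208] 84.5007372768195 0.29361729511896284
edge [0.5086 0.0715] [0.7494 0.0503] 174.97329448230926 0.24170367756055017
edge [0.5086 0.0715] [0.4133 0.0818] -6.170394923417663 0.09580358816037904
knob [ 0.622  -0.0344]
wall edges z.12 [array([0.6046, 0.0418]), array([ 0.6468, -0.1094]), array([ 0.5454, -0.0565])]
ears [ 0.726  -0.0154  0.109 ] [ 0.5156 -0.0537  0.109 ] 0.21383498016817112 [ 0.6208 -0.0345  0.109 ] 10.307631305351517
simmer [ 0.4909 -0.0606  0.06  ] spoon [0.7082 0.1219 0.01  ] [0.4171 0.1183 0.01  ] jarcap [ 0.636  -0.2805  0.106 ]
dial [ 0.4475 -0.068   0.072 ] simmer [ 0.4905 -0.0615  0.06  ] ptr [ 0.4717 -0.0479  0.07  ]
```

Consistent: ring (0.626,-0.085), and dial + 180 mm along the hob's x gives (0.627,-0.085). The pot is at (0.6215,-0.0345), so it needs a push of about 51 mm along (0.085,-0.996). I'll align the tool with tool x pointing to 94.8° and spread the fingers to 50%.

play_rows(
  rows=[
    [50,0.022,-0.038,0,0,0,0],
    [50,0.021,-0.038,0,0,0,0],
    [50,0.021,-0.038,0,0,0,0],
    [50,0,0,0,0,0,-9.9],
    [50,0,0,0,0,0,-9.9],
    [50,0,0,0,0,0,-9.9],
    [50,0,0,0,0,0,-9.9],
    [50,0,0,0,0,0,-9.9],
  ],
)

```text
clock: 4.95
tool_pos: [0.6117, 0.0904, 0.5349]
eef_rot: [0.842, 0.54, -0.0, 0.0]
contact_force: [0.1, -0.9, 0.4]
opening: 0.502
finger_force: 0.0
```

play_rows(
  rows=[
    [50,0,0,0,0,0,-9.9],
    [50,0,0,0,0,0,-9.9],
    [50,0,0,0,0,0,-9.9],
    [50,0,0,0.05,0,0,0],
    [50,0,0,0.05,0,0,0],
    [50,0,0,0,0,0,0],
    [50,0,0,0,0,0,0],
  ],
)

```text
clock: 5.82
tool_pos: [0.6126, 0.091, 0.4367]
eef_rot: [0.677, 0.736, 0.001, 0.001]
contact_force: [0.8, 0.4, 0.7]
opening: 0.5
finger_force: 0.0
```

Run:
```python
from h import *
np.set_printoptions(precision=4,suppress=True)
s=status.get_state();R=Ro.from_quat(s['eef_rot']).as_matrix();p=np.array(s['tool_pos']);print(p,s['opening'],s['clock'],s['contact_force'],'\n',R)
print('to pre', R.T@(np.array([.611,.090,.256])-p), 'xang',np.degrees(np.arctan2(R[1,0],R[0,0])))
```

```text
[0.6126 0.091  0.4367] 0.5004507704097503 5.825 [0.7511 0.386  0.7446] 
 [[-0.0831  0.9965  0.0028]
 [ 0.9965  0.0831  0.001 ]
 [ 0.0007  0.0028 -1.    ]]
to pre [-0.001  -0.0022  0.1807] xang 94.7667350029324
```

play_rows(
  rows=[
    [50,0,-0.002,0.045,0,0,0],
    [50,0,0,0.045,0,0,0],
    [50,0,0,0.045,0,0,0],
    [50,0,0,0.045,0,0,0],
    [50,-0.012,0,0,0,0,0],
    [50,-0.012,0,0,0,0,0],
    [50,-0.006,0,0,0,0,0],
    [50,-0.005,0,0,0,0,0],
  ],
)

```text
clock: 6.82
tool_pos: [0.6137, 0.0549, 0.2564]
eef_rot: [0.677, 0.736, 0.001, 0.001]
contact_force: [-0.3, 0.6, -0.9]
opening: 0.498
finger_force: 0.0
```

play_rows(
  rows=[
    [50,-0.005,0,0,0,0,0],
    [50,-0.005,0,0,0,0,0],
    [50,-0.005,0,0,0,0,0],
    [50,-0.005,0,0,0,0,0],
    [50,-0.005,0,0,0,0,0],
    [50,-0.005,0,0,0,0,0],
    [50,-0.005,0,0,0,0,0],
  ],
)

```text
clock: 7.7
tool_pos: [0.6162, 0.0238, 0.2555]
eef_rot: [0.676, 0.737, 0.003, -0.001]
contact_force: [0.3, 5.8, 3.1]
opening: 0.495
finger_force: 2.9
```

Run:
```python
from h import *
np.set_printoptions(precision=4,suppress=True)
s=status.get_state();print(s['tool_pos'],s['clock'],s['contact_force'])
a=cams.snapshot('scene')[100:250,180:400,::-1];b=cams.snapshot('side')[130:280,150:370,::-1]
cv2.imwrite('pics/p1.png',np.vstack([cv2.resize(x,(440,300),interpolation=cv2.INTER_CUBIC) for x in(a,b)]))
n='wrist';c=cam(n);cams.snapshot(n)
for l in['pot_lid','pot']:
    for d in finder.spot_in(n,l)[:2]: print(l,round(d['score'],2),toW(c,d['at']),proj(c,toW(c,d['at'])))
```

```text
[0.6162 0.0238 0.2555] 7.7 [0.2925 5.8359 3.1248]
pot_lid 0.63 [ 0.6235 -0.0076  0.1333] [282.271  415.8022]
pot 0.66 [0.6161 0.0175 0.116 ] [268.7615 330.9455]
```

View pics/p1.png

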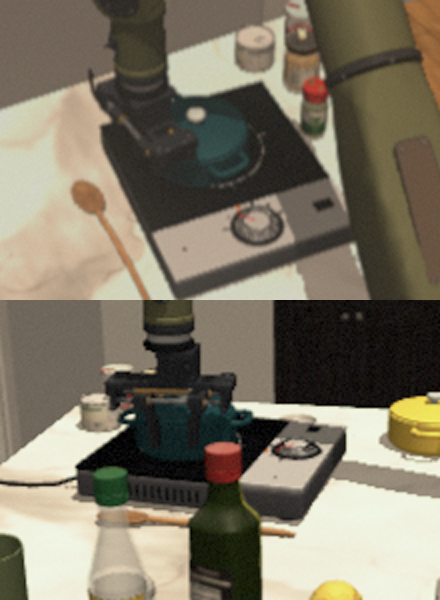

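The pot is moving squarely on both fingers and staying flat. About 23 mm remains.

play_rows(
  rows=[
    [50,-0.005,0,0,0,0,0],
    [50,-0.005,0,0,0,0,0],
    [50,-0.005,0,0,0,0,0],
    [50,-0.004,0,0,0,0,0],
    [50,-0.003,0,0,0,0,0],
    [50,0,0,0,0,0,0],
    [50,0,0,0,0,0,0],
  ],
)

```text
clock: 8.82
tool_pos: [0.6181, 0.001, 0.2554]
eef_rot: [0.676, 0.737, 0.002, -0.001]
contact_force: [-0.6, 5.1, 3.7]
opening: 0.5
finger_force: 2.7
```

play_rows(
  rows=[
    [50,0.008,0,0,0,0,0],
    [50,0.025,0,0,0,0,0],
    [50,0.03,0,0,0,0,0],
    [50,0,0,-0.05,0,0,0],
    [0,0,0,-0.06,0,0,0],
    [0,0,0,-0.06,0,0,0],
    [0,0,0,-0.06,0,0,0],
    [0,0,0,-0.04,0,0,0],
  ],
)

```text
clock: 9.82
tool_pos: [0.6124, 0.0612, 0.5275]
eef_rot: [0.677, 0.736, 0.0, 0.001]
contact_force: [1.7, 0.0, -0.7]
opening: 0.067
finger_force: 0.0
```

play_rows(
  rows=[
    [0,-0.03,0,0,0,0,0],
    [0,0,0,0,0,0,0],
    [0,0,0,0,0,0,0],
  ],
)

```text
clock: 10.2
tool_pos: [0.6147, 0.032, 0.5239]
eef_rot: [0.677, 0.736, -0.001, -0.001]
contact_force: [-0.4, 0.1, 0.2]
opening: 0.001
finger_force: 0.0
```

Run:
```python
from h import *
import pickle
np.set_printoptions(precision=4,suppress=True)
s=status.get_state();print(s['tool_pos'],s['clock'],s['contact_force'])
n='wrist';c,im=snap(n,'w3.png')
for l in['pot_lid','pot','dial']:
    for d in finder.spot_in(n,l)[:2]: print(l,round(d['score'],2),toW(c,d['at']),proj(c,toW(c,d['at'])))
pickle.dump(c,open('c3.pkl','wb'))
cv2.imwrite('pics/w3b.png',cv2.resize(im[:,:,::-1],(800,600),interpolation=cv2.INTER_CUBIC))
```

```text
[0.6147 0.032  0.5239] 10.2 [-0.3618  0.052   0.2286]
pot_lid 0.79 [ 0.6244 -0.0552  0.1304] [275.2245 251.2819]
pot_lid 0.68 [ 0.2643 -0.2691  0.0708] [ 24.4573 345.2246]
pot 0.93 [ 0.6161 -0.0499  0.1264] [268.5898 245.2427]
pot 0.88 [ 0.2702 -0.2531  0.0597] [ 31.763  331.9004]
dial 0.56 [ 0.4489 -0.0641  0.073 ] [142.3578 228.8306]
dial 0.39 [ 0.5231 -0.0055  0.0616] [201.0088 188.4395]
```

View pics/w3b.png

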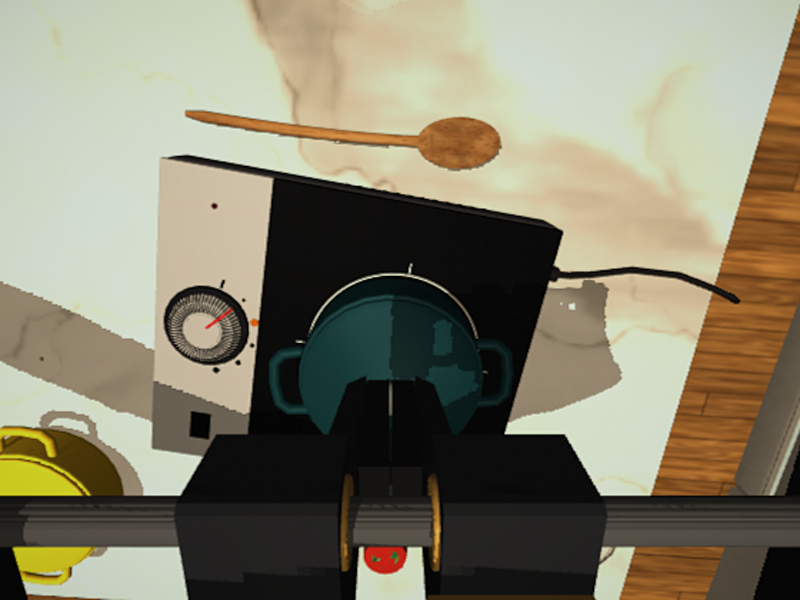

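The ring arc shows evenly at (308–478, 273–340) with ears at about (270,380) and (513,373). The knob is hidden by the fingers, so I'll use the ear tips and wall for the pot centre.

Run:
```python
from h import *
import pickle
np.set_printoptions(precision=4,suppress=True)
c=pickle.load(open('c3.pkl','rb'));k=.7
P=lambda u,v,z:onz(c,(u*k,v*k),z)[:2]
e1=P(269,380,.109);e2=P(514,373,.109);print('ears',e1,e2,np.linalg.norm(e1-e2),(e1+e2)/2)
print('walls z.11',P(299,365,.115),P(481,362,.115),(P(299,365,.115)+P(481,362,.115))/2)
print('dial',P(205,329,.072),'simmer',P(254,323,.06),'ptr',P(231,309,.072))
print('ring expected px',[proj(c,[.6258+.083*np.cos(a),-.0852+.083*np.sin(a),.06])/k for a in np.radians([40,85,130])])
# predicted pot outline at several angles for a pot centred on ring: rim top z=.12 r=.08
print('rim px',[proj(c,[.6258+.08*np.cos(a),-.0852+.08*np.sin(a),.12])/k for a in np.radians([0,45,85,130,180])])
```

```text
ears [ 0.5181 -0.0946] [ 0.7319 -0.0694] 0.2152811461630618 [ 0.625 -0.082]
walls z.11 [ 0.545  -0.0748] [ 0.7002 -0.0587] [ 0.6226 -0.0667]
dial [ 0.4499 -0.0665] simmer [ 0.4923 -0.0615] ptr [ 0.4744 -0.0447]
ring expected px [array([463.7679, 310.2828]), array([407.1721, 275.3985]), array([340.3484, 289.8533])]
rim px [array([484.0639, 392.8466]), array([465.8084, 329.8831]), array([408.7108, 298.4808]), array([335.4484, 314.0707]), array([298.5768, 378.6065])]
```

The pot centre measures about (0.625,-0.082), within 4 mm of the ring. Now the dial: it is at (0.448,-0.067) with its pointer at keep warm, so it needs 30° clockwise. I'll move over its near side, fingers shut, turning tool x to 15°.

play_rows(
  rows=[
    [0,-0.022,-0.047,0,0,0,0],
    [0,-0.022,-0.047,0,0,0,0],
    [0,-0.022,-0.047,0,0,0,0],
    [0,-0.022,-0.048,0,0,0,0],
    [0,0,0,0,0,0,10],
    [0,0,0,0,0,0,10],
    [0,0,0,0,0,0,10],
    [0,0,0,0,0,0,10],
  ],
)

```text
clock: 11.4
tool_pos: [0.434, -0.0712, 0.5247]
eef_rot: [0.889, 0.458, 0.0, -0.0]
contact_force: [0.6, -0.6, -0.2]
opening: 0.005
finger_force: 0.0
```

play_rows(
  rows=[
    [0,0,0,0,0,0,10],
    [0,0,0,0,0,0,10],
    [0,0,0,0,0,0,10],
    [0,0,0,0,0,0,10],
    [0,0,0,0.06,0,0,0],
    [0,0,0,0.06,0,0,0],
    [0,0,0,0,0,0,0],
    [0,0,0,0,0,0,0],
  ],
)

```text
clock: 12.4
tool_pos: [0.4349, -0.0713, 0.4062]
eef_rot: [0.992, 0.129, 0.001, 0.0]
contact_force: [-0.1, -0.0, -0.8]
opening: 0.005
finger_force: 0.0
```

Run:
```python
from h import *
np.set_printoptions(precision=4,suppress=True)
s=status.get_state();R=Ro.from_quat(s['eef_rot']).as_matrix();p=np.array(s['tool_pos']);print(p,s['opening'],s['clock'],s['contact_force'],'\n',R)
t=np.array([.448,-.0673,.262])-.015*np.r_[R[:2,0],0]
print('to pre', R.T@(t-p), 'xang',np.degrees(np.arctan2(R[1,0],R[0,0])))
n='wrist';c,im=snap(n,'w4.png')
print('dial px',proj(c,[.448,-.0673,.072]),'tip px',proj(c,p+R@[0,0,.166]))
cv2.imwrite('pics/w4b.png',cv2.resize(im[:,:,::-1],(800,600),interpolation=cv2.INTER_CUBIC))
```

```text
[ 0.4349 -0.0713  0.4062] 0.00518748179443977 12.4 [-0.1205 -0.0155 -0.8323] 
 [[ 0.9668  0.2556  0.0024]
 [ 0.2556 -0.9668 -0.    ]
 [ 0.0023  0.0006 -1.    ]]
to pre [-0.0016 -0.0006  0.1442] xang 14.808348201631084
dial px [273.3353 177.953 ] tip px [275.2864 283.9983]
```

View pics/w4b.png

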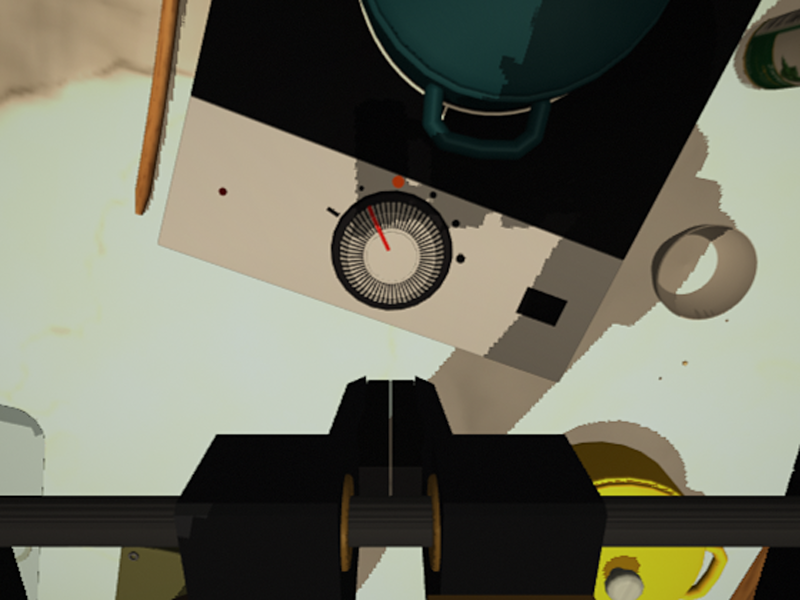

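The dial centre appears at (390,253) as predicted (390,254). The near side of the dial is clear, so I'll descend.

play_rows(
  rows=[
    [0,-0.001,0,0.05,0,0,0],
    [0,0,0,0.05,0,0,0],
    [0,0,0,0.04,0,0,0],
    [0,0,0,0.01,0,0,0],
    [0,0,0,0.01,0,0,0],
    [0,0,0,0.004,0,0,0],
    [0,0,0,0,0,0,0],
  ],
)

```text
clock: 13.32
tool_pos: [0.4334, -0.0721, 0.2414]
eef_rot: [0.992, 0.128, 0.001, 0.0]
contact_force: [-1.0, -0.6, 0.3]
opening: 0.002
finger_force: 0.0
```

play_rows(
  rows=[
    [0,0,0,0.002,0,0,0],
    [0,0,0,0.001,0,0,0],
    [0,0,0,0,0,0,0],
  ],
)

```text
clock: 13.7
tool_pos: [0.4332, -0.072, 0.2384]
eef_rot: [0.992, 0.129, 0.001, 0.0]
contact_force: [-0.8, 0.2, 8.0]
opening: 0.004
finger_force: 3.7
```

8 N of contact. Now I'll drag clockwise along the arc about the dial axis.

play_rows(
  rows=[
    [0,0,-0.001,0,0,0,4],
    [0,0,-0.001,0,0,0,4],
    [0,0,-0.001,0,0,0,4],
    [0,0,-0.001,0,0,0,4],
    [0,0,-0.001,0,0,0,4],
    [0,0,-0.001,0,0,0,4],
    [0,0,-0.001,0,0,0,4],
    [0,0,-0.001,0,0,0,4],
  ],
)

```text
clock: 14.7
tool_pos: [0.4335, -0.0644, 0.2384]
eef_rot: [0.988, -0.151, 0.001, 0.0]
contact_force: [0.9, -1.0, 5.7]
opening: 0.007
finger_force: 3.2
```

play_rows(
  rows=[
    [0,0,0,0,0,0,0],
    [0,0,0,0,0,0,0],
  ],
)

```text
clock: 14.95
tool_pos: [0.4335, -0.0645, 0.2384]
eef_rot: [0.989, -0.15, 0.001, 0.0]
contact_force: [0.1, -0.6, 7.0]
opening: 0.009
finger_force: 3.3
```

Run:
```python
from h import *
s=status.get_state();print(s['tool_pos'],s['contact_force'],s['clock'])
c,im=snap('wrist','w5.png')
print(proj(c,[.448,-.0673,.072]))
cv2.imwrite('pics/w5b.png',cv2.resize(im[100:380,140:420,::-1],(560,560),interpolation=cv2.INTER_CUBIC))
```

```text
[ 0.43345646 -0.06447192  0.23837735] [ 0.10420876 -0.59183484  6.96056827] 14.95
[272.43711084 254.74383645]
```

View pics/w5b.png

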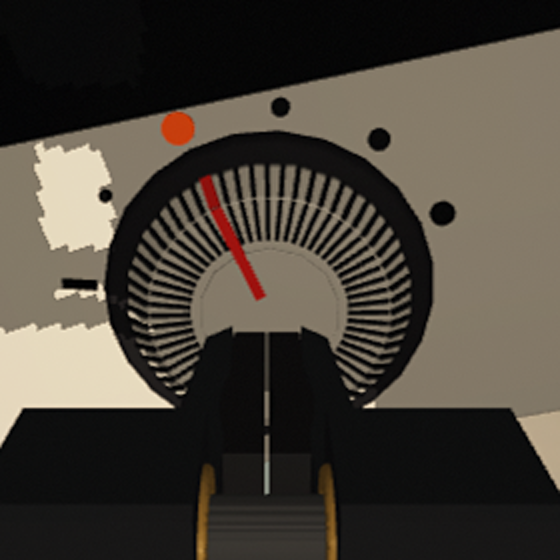

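The pointer (206,178) lines up with the orange dot (178,128), so I'll lift straight off.

play_rows(
  rows=[
    [0,0,0,-0.005,0,0,0],
    [0,0,0,-0.02,0,0,0],
    [0,0,0,-0.05,0,0,0],
    [0,0,0,-0.06,0,0,0],
    [0,0,0,-0.06,0,0,0],
    [0,0,0,-0.06,0,0,0],
    [0,0.05,0,0,0,0,0],
    [0,0.05,0,0,0,0,0],
  ],
)

```text
clock: 16.0
tool_pos: [0.5289, -0.0939, 0.4945]
eef_rot: [0.989, -0.15, 0.001, 0.0]
contact_force: [0.5, -0.5, -0.1]
opening: 0.005
finger_force: 0.0
```

play_rows(
  rows=[
    [0,0,0,0,0,0,0],
    [0,0,0,0,0,0,0],
    [0,0,0,0,0,0,0],
  ],
)

```text
clock: 16.38
tool_pos: [0.5274, -0.0933, 0.4927]
eef_rot: [0.989, -0.149, -0.001, 0.0]
contact_force: [0.5, -0.6, 0.0]
opening: 0.004
finger_force: 0.0
```

Run:
```python
from h import *
import pickle
s=status.get_state();print(s['tool_pos'],s['contact_force'],s['clock'])
c,im=snap('wrist','w6.png');pickle.dump(c,open('c6.pkl','wb'))
print('dial,ring+knob px /.7',[proj(c,x)/.7 for x in([.448,-.0673,.072],[.6258,-.0852,.152])])
cv2.imwrite('pics/w6b.png',cv2.resize(im[:,:,::-1],(800,600),interpolation=cv2.INTER_CUBIC))
```

```text
[ 0.52736176 -0.09327519  0.49267678] [ 0.486976   -0.61685767  0.02860077] 16.375
dial,ring+knob px /.7 [array([389.56379117, 339.24989817]), array([330.93439363, 122.03957434])]
```

View pics/w6b.png

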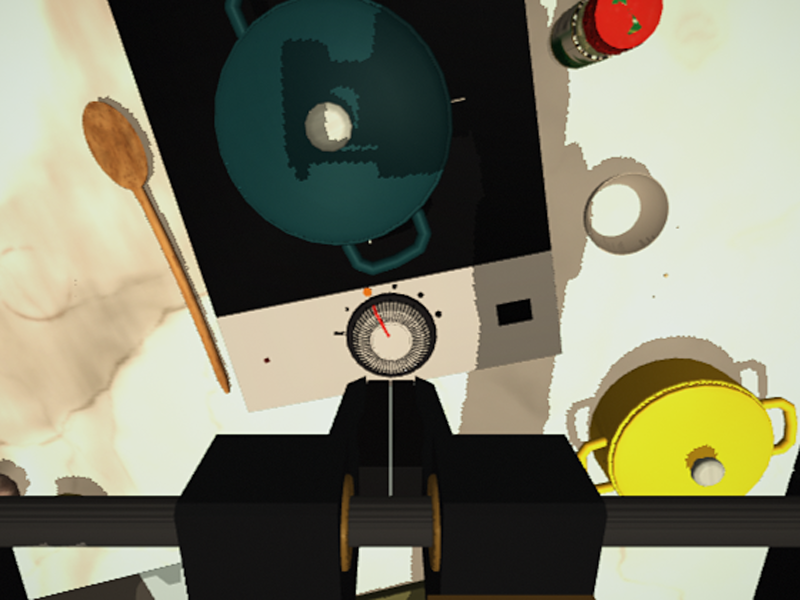

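The pointer is at the orange dot (368,291), and the knob is at (328,127) against (331,122) expected, so the pot is off by about 3 mm. The arm is clear, so I'll hand in.

```bash
python3 -c "
from plant import r;print(r.finish_job())"
```

```text
the job is handed in; nothing more can be done
None
```

Job handed in with no verdict returned: the last picture showed the pot about 3 mm off the ring's centre, the dial at simmer, the salt dish, jar and spoon undisturbed, and the arm clear of everything.

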